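Scoop the reagent bottles from among the loose stoppers

ROBOT

A 6-joint arm with a two-finger parallel gripper is mounted at the origin on a cart in front of the work surface, level with it; the furniture and walls round the work are solid. World frame = base frame: x ahead of the robot, y to its left, z up, the work surface at z = 0. Lengths are in m, angles in degrees, forces in N, time in s.
With the tool pointing down it reaches from about 0.35 to 0.875 m from the base axis. Payload 4.2 kg.
Tool frame: the origin (TCP) lies at the very end of the fingers, on their centre line; the grasp point (between the pads) lies 19 mm behind it; z points along the fingers, y is the line along which they close (so a half turn about z gives the same grasp; the last joint's range is limited). The gripper opens to 87 mm and grips with 3 to 60 N. Pads are 19 mm wide; open, the fingers measure 117 mm over their backs; the gripper's body (75 mm by 190 mm) begins 51 mm behind the grasp point.
Start: joints at [81.051, 22.042, 0.453, 0, -68.411, -14.817], TCP at [0.252, 0.572, 0.223] pointing down, gripper open.
Joint ranges: [-179.83, 179.83], [-69.29, 118.12], [-61.27, 80.66], [-181.25, 117.63], [-171.15, -9.14], [-177.46, 177.46]. Speed limits (degrees/s): [159.86, 159.86, 180, 180, 180, 180].

INTERFACE

Orientations are given as a 3x3 rotation matrix whose columns are the frame's x, y, z axes.
In Python, from station import monitor, cams, ticket gives the robot as it stands.
- The arm moves only by the tool drive_tool, never from a script. Its argument "moves" is a list of rows, each an object with "delta_pos": the shift along the tool's x, y, z in mm, a list of three; "turn": the turn about the tool's z in rad; "claw": the opening, from 0 (shut) to 1 (fully open). A call has 1 to 12 rows; each row shifts and turns the commanded pose from where the row before left it, along the tool's axes as they then stand; what a row does not reach is not made up. A row lasts 1/8 s, in which the tool goes at most 62.5 mm and 10.7 degrees, less where a joint would pass 70% of its speed; a pose out of reach is approached as far as the arm can. A call is refused whole if a number of a shift passes 62.5 or a number of a turn 0.188, either way. A call with a gripper value outside its range is refused whole. The fingers move at their own pace and stop on an object; the grip force is fixed at half the most. Time passes only in rows, so rows that do not move let the fingers close. It gives the time, the measured TCP pose, the force, the opening and the grip force at its end, in the units of the state.
- monitor.sense(): the state, without advancing time (a new reading comes with each control period).
- cams.capture(name): name is "scene" or "side" or "wrist"; returns a dict with "color" (400x640x3 uint8, red, green, blue), "range_z" (400x640 float32, m along the optical axis (not along the pixel's ray), 0 where there is no reading), "vertical_fov" (degrees; the focal length in pixels is half the picture's height over the tangent of half this angle, whatever the lens; pixels are square), "cx", "cy" (the principal point, pixels), "extrinsics" (4x4, takes a point from camera to world coordinates). Camera axes: x right, y down, z forward; pixel columns grow to the right and rows downward; lengths in m; the calibration is good to about 2 mm. A picture is of the moment at which its call begins.
- ticket.finish_job(): hands the job in; it is judged then, once.
The state is a dict: "time_s": time; "joints": joint angles; "joint_velocities": joint speeds; "effort": joint torques, N m; "tcp_pos": TCP position; "ee_rot": TCP orientation; "wrist_force": force on the tool from outside, world axes, zero at the start; "moment": the same for the moment, N m; "gripper_width": opening from 0.0 (shut) to 1.0 (fully open); "gripper_force": force on a finger pad.
Only numpy, scipy, OpenCV 4.12 (cv2) and the standard library are available. Lean on these libraries where they do the work, as an engineer would, in place of code of your own. Each camera call takes 0.05 s, during which the arm holds its last target. There are 200 camera calls.

TASK

Take the wire scoop by its handle and scoop the two reagent bottles out of the white sorting tray, so that the small loose stoppers drop back between the bars and stay in the tray, then tip the bottles into the empty grey bin. Do not touch the bottles or stoppers with the fingers. Finally stand the scoop upright in the middle of its mat again and let go.

Things in the scene. Friction and masses are not known exactly. Their poses are not given: they have to be found in the camera images.
- scoop: smooth steel wire scoop, 160 g, open at its front, which faces its -x. Floor: five bars 4 mm thick along x with 19 mm gaps, 96 mm wide, 94 mm long (x = -47 to +47 mm), free at the front; at the back a plate 46 mm high; 18 mm guard wires at the sides of the rear half. Origin: middle of the floor, at the underside of the bars; z up. It starts on the mat, front roughly to the robot's left (+y)
- scoop_tips (a point): middle of the line of the five rounded free tips of the scoop's floor bars, at their underside: x = -47 mm, z = 0 in the scoop's frame; there is no cross bar, small things pass between the tips
- scoop_grip (a point): centre of the scoop's handle, 92 mm above the origin: a straight black plastic bar over the floor along the scoop's x, 100 mm long, 16 mm wide (y), 22 mm high, joined at its back end to the back plate by a strip. Grip it from above, across y; under it 77 mm is clear to the floor bars; the balance point is about 10 mm behind (+x)
- tray: smooth white sorting tray, fixed, its origin on the worktop, z up. Inside 132 mm wide (y = -66 to +66 mm); flat floor, top at z = 4 mm, from x = -85 to +142 mm; the +x end is upright, the -x end (to the robot's left) a slope of 60 degrees to the floor from x = -85 to -107 mm. Walls 45 mm high with the rim. At first all its contents lie at x below 30 mm; the rest is empty
- tray_foot (a point): on the tray's floor, in the middle of the foot of the sloped end (x = -85 mm, z = 4 mm in the tray's frame)
- bin: square grey open bin, fixed, 124 mm square outside, 116 mm inside, walls 4 mm, 48 mm high with the rim, floor 4 mm thick. Origin: centre of its underside on the worktop; z up, sides along x and y. Between it and the robot stands a rack of tubes, about 95 mm high, fixed
- mat: flat black ribbed rubber mat, fixed, 106 mm square and 4 mm thick. Origin: centre of its underside on the worktop; z up
- tower: tall grey instrument tower behind the tray, fixed furniture to keep clear of: from its origin (centre of its foot) it reaches 122 mm towards the robot (-x), 63 mm to either side (y), and 520 mm up; nothing to be done with it
- bottle_a: black reagent bottle, 61 mm long, about 50 g: round body 31 mm in diameter, 46 mm long, then the screw cap, 24 mm in diameter; it starts lying on its side on the floor of the tray, more or less across the tray, and can roll. Origin: centre of its base; its z axis runs along the bottle to the cap
- bottle_b: black reagent bottle, 61 mm long, about 50 g: round body 31 mm in diameter, 46 mm long, then the screw cap, 24 mm in diameter; it starts lying on its side on the floor of the tray, more or less across the tray, and can roll. Origin: centre of its base; its z axis runs along the bottle to the cap
- stopper_1: small dark rubber stopper, 13 mm in diameter at the head, 11 mm long, no more than 17 mm across any way, 10 g, lying loose in the tray; origin: centre of its narrow end, z along its axis to the head
- stopper_2: small dark rubber stopper, 13 mm in diameter at the head, 11 mm long, no more than 17 mm across any way, 10 g, lying loose in the tray; origin: centre of its narrow end, z along its axis to the head
- stopper_3: small dark rubber stopper, 13 mm in diameter at the head, 11 mm long, no more than 17 mm across any way, 10 g, lying loose in the tray; origin: centre of its narrow end, z along its axis to the head
- stopper_4: small dark rubber stopper, 13 mm in diameter at the head, 11 mm long, no more than 17 mm across any way, 10 g, lying loose in the tray; origin: centre of its narrow end, z along its axis to the head
- stopper_5: small dark rubber stopper, 13 mm in diameter at the head, 11 mm long, no more than 17 mm across any way, 10 g, lying loose in the tray; origin: centre of its narrow end, z along its axis to the head

How it is judged:
By the outcome, as a careful person would: the job done as asked, in the order asked, and still so for the second after the job is handed in, with the robot touching nothing.
It also fails if it takes over 62 s, if anything falls off the work surface, if the arm or the gripper's body presses on something with over 40 N, if the wrist force passes 120 N, or if a joint passes its speed limit or range.

## Working session

There is one attempt and no reset: what is moved stays moved. The work goes in short steps, Python scripts to look and compute and a tool call to move; the robot and the scene stay as the last step left them, time stands still between calls to the robot, and variables do not carry over. Pictures are saved under pics/ and viewed, at most 10 in all, crops included, and the job is handed in when it is done.

Besides the shell and the picture viewer there is one more tool, called after "Request:" as a command line: name --argument value ..., lists and objects as JSON in quotes. drive_tool: Moves the arm, as the interface text tells. Its arguments: {"type":"object","properties":{"moves":{"type":"array","items":{"type":"object","properties":{"delta_pos":{"type":"array","items":{"type":"number"}},"turn":{"type":"number"},"claw":{"type":"number"}}}}},"required":["moves"]}

```bash
mkdir -p pics; cat > h.py <<'E'
import numpy as np, cv2
from station import monitor, cams, ticket
def cap(n):
    c=cams.capture(n); c['f']=200/np.tan(np.radians(c['vertical_fov'])/2)*(c['color'].shape[0]/400); return c
def cloud(c):
    d=c['range_z']; v,u=np.mgrid[:d.shape[0],:d.shape[1]]
    p=np.stack([(u-c['cx'])/c['f']*d,(v-c['cy'])/c['f']*d,d],-1)
    E=c['extrinsics']; return p@E[:3,:3].T+E[:3,3]
def proj(c,P):
    E=c['extrinsics']; q=(np.asarray(P)-E[:3,3])@E[:3,:3]
    return q[...,:2]/q[...,2:]*c['f']+[c['cx'],c['cy']]
def ray(c,u,v,z):
    E=c['extrinsics']; r=E[:3,:3]@np.array([(u-c['cx'])/c['f'],(v-c['cy'])/c['f'],1]); return E[:3,3]+r*(z-E[2,3])/r[2]
def save(c,n): cv2.imwrite('pics/'+n,c['color'][:,:,::-1])
E
python3 - <<'E'
from h import *
s=monitor.sense(); print(s['time_s'],s['tcp_pos'],s['ee_rot'],s['gripper_width'],s['wrist_force'])
ims=[]
for n in('scene','side'):
    c=cap(n); save(c,n+'0.png'); np.savez('pics/'+n+'0.npz',**c); print(n,c['extrinsics'].round(3).tolist(),c['f'],c['color'].shape)
E
```

```text
0.0 [0.25161795 0.57146646 0.22146148] [[ 9.15129980e-01 -4.03158109e-01 -8.11873048e-04]
 [-4.03158922e-01 -9.15127827e-01 -1.98593152e-03]
 [ 5.76767788e-05  2.14469933e-03 -9.99997698e-01]] 0.9997751310405826 [-0.41564852 -0.62392776 -0.04235458]
scene [[-0.566, -0.41, 0.715, -0.072], [-0.824, 0.259, -0.504, 0.432], [0.022, -0.875, -0.484, 0.504], [0.0, 0.0, 0.0, 1.0]] 450.37061565965615 (400, 640, 3)
side [[0.874, -0.434, 0.22, 0.284], [-0.487, -0.769, 0.415, -0.45], [-0.011, -0.47, -0.883, 1.093], [0.0, 0.0, 0.0, 1.0]] 495.437149371551 (400, 640, 3)
```

View pics/scene0.png

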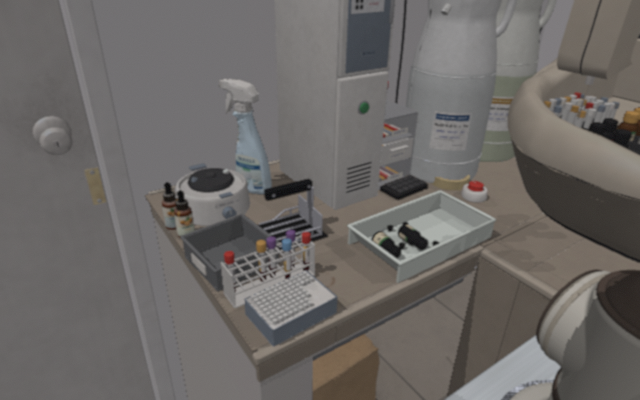

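View pics/side0.png

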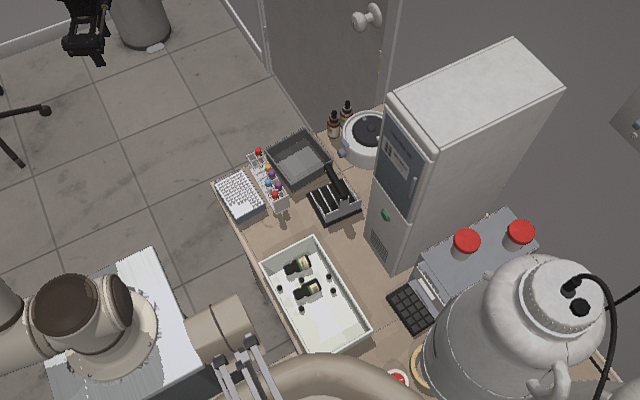

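The scene picture shows the bin (228,250), the scoop with its handle (288,188), the tube rack (270,265) and the tray (420,235) holding two bottles. In the side view the bin is at (298,160), the scoop at (335,200) and the bottles at (297,265) and (308,290), with stoppers around them. Next I'll make a top-down map from the depth data.

```bash
cat > top.py <<'E'
from h import *
import sys
def top(c,x0,x1,y0,y1,res=0.001,zmax=.2):
    # image rows: x decreasing downward ; cols: y decreasing to the right
    P=cloud(c).reshape(-1,3); C=c['color'].reshape(-1,3); ok=(c['range_z'].ravel()>0)&(P[:,2]<zmax)&(P[:,2]>-.02)
    P,C=P[ok],C[ok]; o=np.argsort(P[:,2]); P,C=P[o],C[o]
    H,W=int((x1-x0)/res),int((y1-y0)/res); im=np.zeros((H,W,3),np.uint8)
    r=((x1-P[:,0])/res).astype(int); q=((y1-P[:,1])/res).astype(int)
    for dr in(0,1):
        for dq in (0,1):
            k=(r+dr>=0)&(r+dr<H)&(q+dq>=0)&(q+dq<W); im[r[k]+dr,q[k]+dq]=C[k]
    return im
E
python3 - <<'E'
from top import *
c=dict(np.load('pics/side0.npz'))
P=cloud(c)
for u,v in[(298,160),(320,205),(338,178),(297,265),(308,290),(315,300),(262,262),(315,236),(372,328),(385,215),(270,160),(425,350),(395,260)]: print((u,v),P[v,u].round(3),c['color'][v,u])
im=top(c,.3,.85,-.25,.5)
for i in range(0,550,50): cv2.line(im,(0,i),(8,i),(255,0,0),1)
for i in range(0,750,50): cv2.line(im,(i,0),(i,8),(255,0,0),1)
cv2.imwrite('pics/top0.png',im[:,:,::-1])
E
```

```text
(298, 160) [0.569 0.195 0.007] [133 130 128]
(320, 205) [0.555 0.053 0.004] [43 41 40]
(338, 178) [0.6   0.047 0.106] [108  97  89]
(297, 265) [ 0.427 -0.07   0.036] [47 41 43]
(308, 290) [ 0.42  -0.134  0.037] [46 47 46]
(315, 300) [ 0.427 -0.152  0.003] [146 147 137]
(262, 262) [ 0.36  -0.028  0.045] [170 171 163]
(315, 236) [ 0.495 -0.03   0.044] [176 173 169]
(372, 328) [ 0.497 -0.276  0.048] [189 190 182]
(385, 215) [ 0.595 -0.135  0.237] [ 62 105  72]
(270, 160) [0.502 0.22  0.025] [47 47 46]
(425, 350) [ 0.559 -0.37   0.082] [80 78 78]
(395, 260) [ 0.601 -0.189  0.114] [101  98  96]
```

View pics/top0.png

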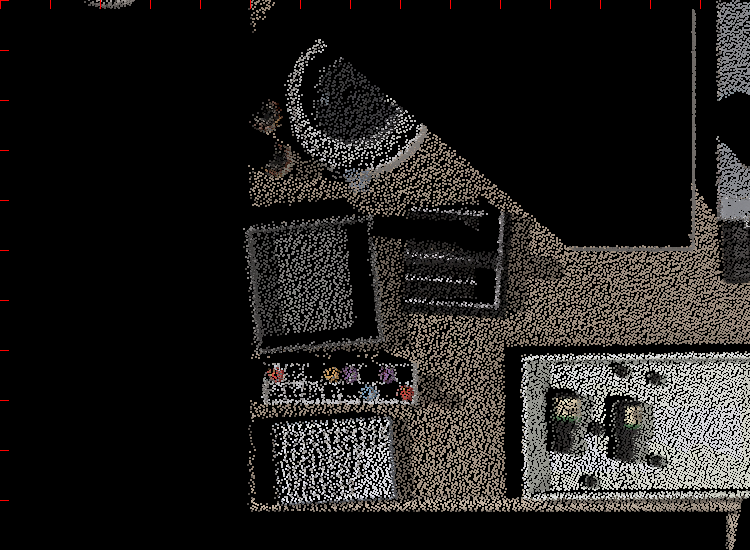

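The map (y = 0.5−col/1000, x = 0.85−row/1000) shows the bin near (315,285), the scoop near (451,260), the bottles at cols 566 and 627 with stoppers around them, the slope at cols 522–550 and the tower front at row 247. Now I'll fit the frames.

```bash
python3 - <<'E'
from h import *
A=[dict(np.load(f'pics/{n}0.npz')) for n in('side','scene')]
def pts(x0,x1,y0,y1,z0,z1,only=None):
    o=[]
    for i,c in enumerate(A):
        if only is not None and i!=only: continue
        P=cloud(c).reshape(-1,3);C=c['color'].reshape(-1,3)
        k=(P[:,0]>x0)&(P[:,0]<x1)&(P[:,1]>y0)&(P[:,1]<y1)&(P[:,2]>z0)&(P[:,2]<z1)&(c['range_z'].ravel()>0); o.append(P[k])
    return np.vstack(o)
def rect(n,p): print(n,len(p),cv2.minAreaRect((p[:,:2]*1000).astype(np.float32)), 'z',np.percentile(p[:,2],[5,50,95]).round(4))
for i in(0,1):
    rect('handle',pts(.55,.64,-.01,.12,.09,.13,i))
    rect('handletop',pts(.55,.64,-.01,.12,.103,.13,i))
    rect('bin',pts(.48,.66,.11,.27,.043,.055,i))
    rect('tray',pts(.33,.53,-.32,-.01,.041,.055,i))
    rect('scoopfloor',pts(.51,.66,-.02,.11,.0065,.02,i))
    rect('bot1',pts(.375,.475,-.09,-.045,.02,.05,i)); rect('bot2',pts(.375,.475,-.15,-.105,.02,.05,i))
    p=pts(.37,.48,-.25,-.09,-.01,.012,i); print('floorz',np.median(p[:,2]))
    # slope/foot profile
    for y in np.arange(-.02,-.07,-.005):
        q=pts(.40,.45,y-.0025,y+.0025,-.01,.06,i); print(round(y,3),len(q),np.median(q[:,2]).round(4) if len(q) else '',end=' | ')
    print()
E
```

```text
handle 328 ((594.2676391601562, 46.65180587768555), (98.97956848144531, 21.762619018554688), 84.3996810913086) z [0.0931 0.1063 0.1099]
handletop 251 ((592.68505859375, 47.3318977355957), (97.81239318847656, 15.991312980651855), 86.22342681884766) z [0.1037 0.1071 0.1105]
bin 491 ((566.6207885742188, 186.193359375), (178.34982299804688, 134.74444580078125), 4.713662624359131) z [0.0438 0.0478 0.0518]
tray 983 ((424.5693664550781, -150.9594268798828), (146.36318969726562, 260.4975280761719), 0.6912057399749756) z [0.0415 0.0446 0.0482]
scoopfloor 399 ((585.7416381835938, 46.94835662841797), (120.90211486816406, 141.38392639160156), 82.42536926269531) z [0.0067 0.0084 0.0172]
bot1 310 ((427.2398986816406, -64.62603759765625), (30.568069458007812, 60.45330047607422), 85.98140716552734) z [0.0229 0.0314 0.0371]
bot2 337 ((419.8713073730469, -125.55950164794922), (31.676773071289062, 60.95549774169922), 89.0127182006836) z [0.0231 0.0313 0.0364]
floorz 0.004481808520343078
-0.02 8 0.0436 | -0.025 58 0.0446 | -0.03 74 0.0376 | -0.035 71 0.0289 | -0.04 71 0.0206 | -0.045 42 0.0141 | -0.05 7
[... 538 characters left out ...]
1660156, 260.92498779296875), 1.1755619049072266) z [0.0414 0.0438 0.0457]
scoopfloor 351 ((589.1137084960938, 46.409828186035156), (94.27733612060547, 97.92079162597656), 87.03833770751953) z [0.0067 0.0085 0.0186]
bot1 372 ((424.18145751953125, -64.0837631225586), (63.02064895629883, 27.73809242248535), 2.297250986099243) z [0.0221 0.0296 0.035 ]
bot2 361 ((417.1452331542969, -124.17867279052734), (27.741485595703125, 62.91438293457031), 88.32112121582031) z [0.0211 0.0292 0.035 ]
floorz 0.003860029483453764
-0.02 54 0.0015 | -0.025 106 0.0416 | -0.03 77 0.0019 | -0.035 71 0.0024 | -0.04 78 0.0019 | -0.045 68 0.0022 | -0.05 41 0.023 | -0.055 101 0.0271 | -0.06 69 0.032 | -0.065 44 0.0336 |
```

```bash
cat > plan.py <<'E'
from h import *
def st():
    s=monitor.sense(); R=np.array(s['ee_rot']); return s,np.array(s['tcp_pos']),np.degrees(np.arctan2(R[1,0],R[0,0]))
def plan(x,y,z,psi,n):
    s,p,a=st(); d=(psi-a+180)%360-180; tr=-np.radians(d)/n; D=(np.array([x,y,z])-p)*1000/n
    print('t',s['time_s'],'p',p.round(4),'psi',a.round(2),'w',round(s['gripper_width'],3),'F',np.round(s['wrist_force'],1),'J',np.round(s['joints'],1))
    for i in range(n):
        t=np.radians(a+d*i/n); ex=np.array([np.cos(t),np.sin(t)]); ey=np.array([np.sin(t),-np.cos(t)])
        print([round(float(v),1) for v in(D[:2]@ex,D[:2]@ey,-D[2])],round(tr,4))
E
python3 -c "
from plan import *
plan(.590,.038,.20,-93.6,12)"
```

```text
t 0.1 p [0.2516 0.5715 0.2216] psi -23.77 w 1.0 F [-0.3  0.2  0. ] J [ 81.1  22.1   0.4  -0.  -68.4 -14.8]
[43.7, 29.3, 1.8] 0.1016
[46.5, 24.7, 1.8] 0.1016
[48.7, 19.9, 1.8] 0.1016
[50.5, 14.9, 1.8] 0.1016
[51.8, 9.7, 1.8] 0.1016
[52.5, 4.4, 1.8] 0.1016
[52.6, -1.0, 1.8] 0.1016
[52.3, -6.3, 1.8] 0.1016
[51.4, -11.6, 1.8] 0.1016
[49.9, -16.7, 1.8] 0.1016
[48.0, -21.7, 1.8] 0.1016
[45.5, -26.5, 1.8] 0.1016
```

Request:
drive_tool --moves '[{"delta_pos": [44,29,2],"turn": 0.1016,"claw": 1},{"delta_pos": [46.5,25,2],"turn": 0.1016,"claw": 1},{"delta_pos": [49,20,2],"turn": 0.1016,"claw": 1},{"delta_pos": [50.5,15,2],"turn": 0.1016,"claw": 1},{"delta_pos": [52,10,2],"turn": 0.1016,"claw": 1},{"delta_pos": [52.5,4,2],"turn": 0.1016,"claw": 1},{"delta_pos": [52.5,-1,2],"turn": 0.1016,"claw": 1},{"delta_pos": [52,-6,2],"turn": 0.1016,"claw": 1},{"delta_pos": [51,-12,2],"turn": 0.1016,"claw": 1},{"delta_pos": [50,-17,2],"turn": 0.1016,"claw": 1},{"delta_pos": [48,-22,2],"turn": 0.1016,"claw": 1},{"delta_pos": [45,-26,0],"turn": 0.1016,"claw": 1}]'

```text
time_s: 1.6
tcp_pos: [0.591, 0.0374, 0.1999]
ee_rot: [[-0.067, -0.998, -0.001], [-0.998, 0.067, -0.0], [0.0, 0.001, -1.0]]
wrist_force: [0.5, 0.1, -0.9]
gripper_width: 1.001
gripper_force: 0.0
```

```bash
python3 - <<'E'
from plan import *
plan(.590,.038,.078,-93.6,5)
c=cap('wrist'); save(c,'wrist1.png')
P=cloud(c).reshape(-1,3); k=(P[:,2]>.1)&(P[:,2]<.112)&(abs(P[:,0]-.59)<.06)&(abs(P[:,1]-.045)<.07)
print(k.sum()); 
if k.sum()>20: print(cv2.minAreaRect((P[k][:,:2]*1000).astype(np.float32)),np.median(P[k][:,2]))
print(proj(c,[.59,.038,.107]))
E
```

```text
t 1.6 p [0.591  0.0374 0.1999] psi -93.82 w 1.001 F [ 0.5  0.1 -0.9] J [ 19.3  19.9  -6.2  -0.  -64.  -23.1]
[-0.1, 0.2, 24.4] -0.0008
[-0.1, 0.2, 24.4] -0.0008
[-0.1, 0.2, 24.4] -0.0008
[-0.1, 0.2, 24.4] -0.0008
[-0.1, 0.2, 24.4] -0.0008
1516
((590.61962890625, 40.138511657714844), (88.43943786621094, 15.558040618896484), 86.58118438720703) 0.10699359878776046
[324.34613279 198.97835592]
```

Request:
drive_tool --moves '[{"delta_pos": [0,0,40],"turn": 0,"claw": 1},{"delta_pos": [0,0.5,40],"turn": 0,"claw": 1},{"delta_pos": [0,0,30],"turn": 0,"claw": 1},{"delta_pos": [0,0,12],"turn": 0,"claw": 1},{"delta_pos": [0,0,0],"turn": 0,"claw": 0},{"delta_pos": [0,0,0],"turn": 0,"claw": 0},{"delta_pos": [0,0,0],"turn": 0,"claw": 0},{"delta_pos": [0,0,0],"turn": 0,"claw": 0},{"delta_pos": [0,0,0],"turn": 0,"claw": 0},{"delta_pos": [0,0,-10],"turn": 0,"claw": 0},{"delta_pos": [0,0,-40],"turn": 0,"claw": 0},{"delta_pos": [0,0,-40],"turn": 0,"claw": 0}]'

```text
time_s: 3.15
tcp_pos: [0.5901, 0.039, 0.1701]
ee_rot: [[-0.063, -0.998, -0.0], [-0.998, 0.063, -0.0], [0.0, 0.0, -1.0]]
wrist_force: [1.6, 0.5, -0.2]
gripper_width: 0.168
gripper_force: 0.0
```

```bash
python3 - <<'E'
from plan import *
plan(.4235,-.230,.168,-89.1-0,8)
c=cap('scene'); cv2.imwrite('pics/s2.png',cv2.resize(c['color'][100:300,200:520,::-1],(800,500),interpolation=cv2.INTER_CUBIC))
E
```

```text
t 3.15 p [0.5901 0.039  0.1701] psi -93.61 w 0.168 F [ 1.6  0.5 -0.2] J [ 19.5  21.2  -8.8   0.  -60.  -23.1]
[34.9, 18.7, 0.3] -0.0098
[34.7, 19.0, 0.3] -0.0098
[34.5, 19.4, 0.3] -0.0098
[34.3, 19.7, 0.3] -0.0098
[34.1, 20.0, 0.3] -0.0098
[33.9, 20.4, 0.3] -0.0098
[33.7, 20.7, 0.3] -0.0098
[33.5, 21.0, 0.3] -0.0098
```

View pics/s2.png

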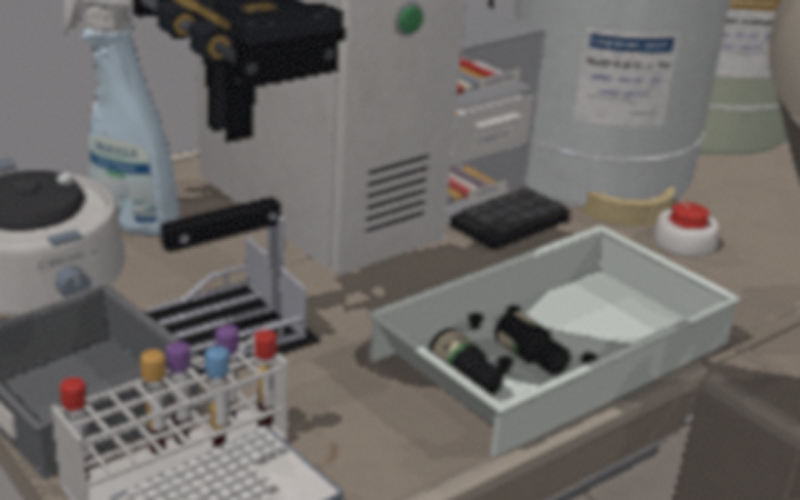

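The scoop is still on its mat (handle at (225,225)): the fingers hadn't finished closing before I lifted. I'll open, go down again and wait longer.

Request:
drive_tool --moves '[{"delta_pos": [0,0,0],"turn": 0,"claw": 0.6},{"delta_pos": [0,0,0],"turn": 0,"claw": 0.6},{"delta_pos": [0,0,0],"turn": 0,"claw": 0.6},{"delta_pos": [0,0,0],"turn": 0,"claw": 0.6}]'

```text
time_s: 3.7
tcp_pos: [0.5898, 0.039, 0.1677]
ee_rot: [[-0.063, -0.998, -0.002], [-0.998, 0.063, -0.001], [0.001, 0.002, -1.0]]
wrist_force: [0.6, -0.3, -0.1]
gripper_width: 0.495
gripper_force: 0.0
```

Request:
drive_tool --moves '[{"delta_pos": [0,0,40],"turn": 0,"claw": 0.6},{"delta_pos": [0,0,40],"turn": 0,"claw": 0.6},{"delta_pos": [0,0,10],"turn": 0,"claw": 0.6},{"delta_pos": [0,0,0],"turn": 0,"claw": 0},{"delta_pos": [0,0,0],"turn": 0,"claw": 0},{"delta_pos": [0,0,0],"turn": 0,"claw": 0},{"delta_pos": [0,0,0],"turn": 0,"claw": 0},{"delta_pos": [0,0,0],"turn": 0,"claw": 0},{"delta_pos": [0,0,0],"turn": 0,"claw": 0},{"delta_pos": [0,0,0],"turn": 0,"claw": 0}]'

```text
time_s: 4.95
tcp_pos: [0.5905, 0.0392, 0.0793]
ee_rot: [[-0.063, -0.998, 0.001], [-0.998, 0.063, 0.0], [-0.0, -0.001, -1.0]]
wrist_force: [-0.5, 1.3, 5.0]
gripper_width: 0.182
gripper_force: 30.0
```

Request:
drive_tool --moves '[{"delta_pos": [0,0,-15],"turn": 0,"claw": 0},{"delta_pos": [0,0,-35],"turn": 0,"claw": 0},{"delta_pos": [0,10,-40],"turn": 0,"claw": 0},{"delta_pos": [0,40,0],"turn": 0,"claw": 0},{"delta_pos": [10,45,0],"turn": -0.02,"claw": 0},{"delta_pos": [30,45,0],"turn": -0.03,"claw": 0},{"delta_pos": [50,15,0],"turn": -0.0285,"claw": 0},{"delta_pos": [50,5,0],"turn": 0,"claw": 0},{"delta_pos": [50,0,0],"turn": 0,"claw": 0},{"delta_pos": [40,0,0],"turn": 0,"claw": 0},{"delta_pos": [20,0,0],"turn": 0,"claw": 0},{"delta_pos": [0,0,0],"turn": 0,"claw": 0}]'

```text
time_s: 6.45
tcp_pos: [0.4296, -0.2038, 0.1684]
ee_rot: [[0.012, -1.0, -0.001], [-1.0, -0.012, 0.0], [-0.0, 0.001, -1.0]]
wrist_force: [0.5, 0.5, -1.3]
gripper_width: 0.183
gripper_force: 30.0
```

```bash
python3 - <<'E'
from plan import *
plan(.4238,-.230,.082,-89.1,4)
ims=[]
c=cap('side'); np.savez('pics/side3.npz',**c)
a=cv2.resize(c['color'][190:390,190:430],(720,600),interpolation=cv2.INTER_CUBIC)
cv2.imwrite('pics/s3.png',a[:,:,::-1])
P=cloud(c).reshape(-1,3); s,p,_=st()
k=(abs(P[:,0]-p[0])<.06)&(abs(P[:,1]-p[1]-.01)<.09)&(P[:,2]>.06)
for y in np.arange(p[1]-.07,p[1]+.08,.01):
    q=P[k&(abs(P[:,1]-y)<.005)]; 
    if len(q): print(round(y,3),len(q),np.percentile(q[:,2],[0,5,50,95]).round(3),np.percentile(q[:,0],[2,98]).round(3))
E
```

```text
t 6.45 p [ 0.4296 -0.2038  0.1684] psi -89.29 w 0.183 F [ 0.5  0.5 -1.3] J [ -5.8  10.4 -24.5  -0.  -55.2   6.5]
[6.5, 1.5, 21.6] -0.0008
[6.5, 1.5, 21.6] -0.0008
[6.5, 1.5, 21.6] -0.0008
[6.5, 1.6, 21.6] -0.0008
-0.243 1747 [0.093 0.112 0.435 0.526] [0.392 0.47 ]
-0.233 1550 [0.094 0.251 0.429 0.532] [0.379 0.479]
-0.223 1254 [0.094 0.196 0.449 0.537] [0.379 0.479]
-0.213 851 [0.094 0.114 0.527 0.538] [0.387 0.477]
-0.203 687 [0.094 0.253 0.532 0.538] [0.387 0.47 ]
-0.193 541 [0.096 0.261 0.534 0.538] [0.389 0.468]
-0.183 499 [0.094 0.262 0.529 0.537] [0.373 0.465]
-0.173 280 [0.098 0.264 0.528 0.534] [0.39 0.46]
-0.163 189 [0.095 0.162 0.524 0.529] [0.39  0.448]
-0.153 342 [0.093 0.48  0.508 0.515] [0.396 0.471]
-0.143 359 [0.469 0.488 0.51  0.516] [0.398 0.472]
-0.133 347 [0.475 0.489 0.51  0.516] [0.398 0.473]
```

View pics/s3.png

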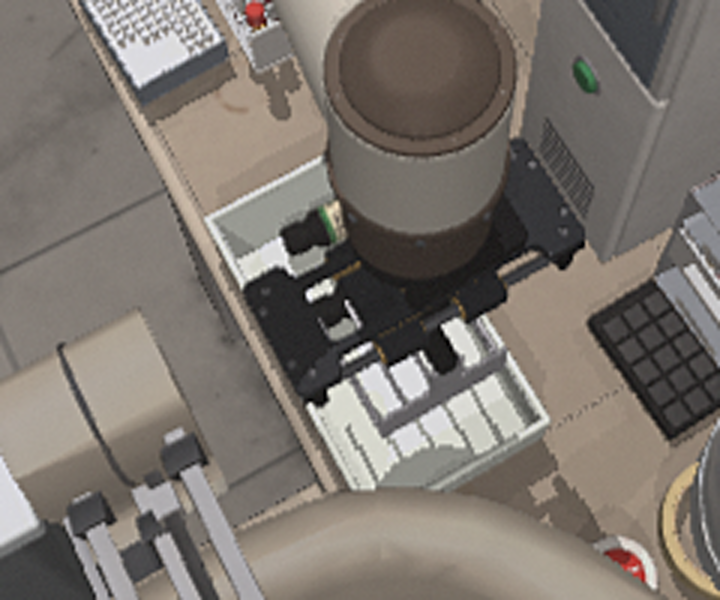

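The scoop hangs level over the tray's empty part, with its bars at z≈0.094. Next I'll align it and lower it.

Request:
drive_tool --moves '[{"delta_pos": [13,3,0],"turn": -0.002,"claw": 0},{"delta_pos": [13,3,0],"turn": -0.001,"claw": 0},{"delta_pos": [0,0,25],"turn": 0,"claw": 0},{"delta_pos": [0,0,35],"turn": 0,"claw": 0},{"delta_pos": [0,0,18],"turn": 0,"claw": 0},{"delta_pos": [0,0,5],"turn": 0,"claw": 0},{"delta_pos": [0,0,3],"turn": 0,"claw": 0},{"delta_pos": [0,0,2],"turn": 0,"claw": 0}]'

```text
time_s: 7.5
tcp_pos: [0.4253, -0.2291, 0.0812]
ee_rot: [[0.019, -1.0, 0.002], [-1.0, -0.019, -0.0], [0.0, -0.002, -1.0]]
wrist_force: [-0.4, 0.2, -1.5]
gripper_width: 0.183
gripper_force: 30.0
```

Request:
drive_tool --moves '[{"delta_pos": [0,1,1.5],"turn": 0,"claw": 0},{"delta_pos": [0,0.5,1],"turn": 0,"claw": 0},{"delta_pos": [0,0,0],"turn": 0,"claw": 0}]'

```text
time_s: 7.88
tcp_pos: [0.4239, -0.2291, 0.0793]
ee_rot: [[0.019, -1.0, 0.002], [-1.0, -0.019, -0.001], [0.001, -0.002, -1.0]]
wrist_force: [-0.7, 1.8, 5.3]
gripper_width: 0.181
gripper_force: 30.0
```

Request:
drive_tool --moves '[{"delta_pos": [-6,0,0],"turn": 0,"claw": 0},{"delta_pos": [-9,0,0],"turn": 0,"claw": 0},{"delta_pos": [-9,0,0],"turn": 0,"claw": 0},{"delta_pos": [-9,0,0],"turn": 0,"claw": 0},{"delta_pos": [-9,0,0],"turn": 0,"claw": 0},{"delta_pos": [-9,0,0],"turn": 0,"claw": 0},{"delta_pos": [-9,0,0],"turn": 0,"claw": 0},{"delta_pos": [-8,0,0],"turn": 0,"claw": 0},{"delta_pos": [-8,0,0],"turn": 0,"claw": 0}]'

```text
time_s: 9.0
tcp_pos: [0.4231, -0.153, 0.0792]
ee_rot: [[0.02, -1.0, 0.003], [-1.0, -0.02, -0.001], [0.001, -0.003, -1.0]]
wrist_force: [-0.2, -3.3, 6.1]
gripper_width: 0.178
gripper_force: 30.0
```

```bash
python3 - <<'E'
from plan import *
plan(.4225,-.107,.0793,-89.0,6)
c=cap('scene')
a=cv2.resize(c['color'][170:300,320:520],(800,520),interpolation=cv2.INTER_CUBIC)
cv2.imwrite('pics/s4.png',a[:,:,::-1])
E
```

```text
t 9.0 p [ 0.4231 -0.153   0.0792] psi -88.87 w 0.178 F [-0.2 -3.3  6.1] J [  1.   14.9 -34.6   0.1 -40.3   0.1]
[-7.7, -0.0, -0.0] 0.0004
[-7.7, -0.0, -0.0] 0.0004
[-7.7, -0.0, -0.0] 0.0004
[-7.7, -0.0, -0.0] 0.0004
[-7.7, -0.0, -0.0] 0.0004
[-7.7, -0.0, -0.0] 0.0004
```

View pics/s4.png

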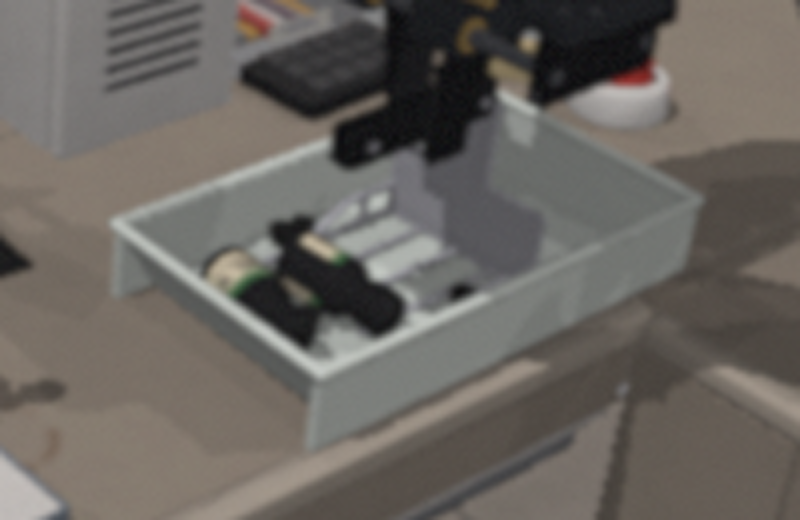

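The scoop is pushing the rear bottle (340,285) toward the front one (260,295) at the slope, and a stopper at (462,290) has passed between the bars. I'll continue to the foot.

Request:
drive_tool --moves '[{"delta_pos": [-8,0,0],"turn": 0,"claw": 0},{"delta_pos": [-8,0,0],"turn": 0,"claw": 0},{"delta_pos": [-8,0,0],"turn": 0,"claw": 0},{"delta_pos": [-8,0,0],"turn": 0,"claw": 0}]'

```text
time_s: 9.55
tcp_pos: [0.4225, -0.121, 0.0792]
ee_rot: [[0.02, -1.0, 0.003], [-1.0, -0.02, -0.001], [0.001, -0.003, -1.0]]
wrist_force: [0.4, -2.6, 7.2]
gripper_width: 0.182
gripper_force: 30.0
```

Request:
drive_tool --moves '[{"delta_pos": [-6,0,0],"turn": 0,"claw": 0},{"delta_pos": [-5,0,0],"turn": 0,"claw": 0},{"delta_pos": [-3,0,0],"turn": 0,"claw": 0}]'

```text
time_s: 9.93
tcp_pos: [0.4222, -0.107, 0.0792]
ee_rot: [[0.02, -1.0, 0.003], [-1.0, -0.02, -0.001], [0.001, -0.003, -1.0]]
wrist_force: [0.3, -3.2, 7.1]
gripper_width: 0.183
gripper_force: 30.0
```

```bash
python3 - <<'E'
from top import *
from plan import *
print(st()[1:])
c=cap('side');c2=cap('scene')
a=cv2.resize(c2['color'][170:300,320:520],(800,520),interpolation=cv2.INTER_CUBIC)
b=cv2.resize(top(c2,.34,.51,-.28,-.01,zmax=.1),(800,504))
cv2.imwrite('pics/s5.png',np.hstack([cv2.resize(a,(400,260)),cv2.resize(c['color'][210:340,240:400],(400,325))[:260]])[:,:,::-1])
P=cloud(c2).reshape(-1,3);C=c2['color'].reshape(-1,3)
k=(P[:,0]>.36)&(P[:,0]<.49)&(P[:,1]>-.2)&(P[:,1]<-.02)&(P[:,2]>.012)&(P[:,2]<.07)&(C.max(1)<90)
for y in np.arange(-.2,-.02,.01):
    q=P[k&(abs(P[:,1]-y)<.005)]
    if len(q): print(round(y,3),len(q),np.percentile(q[:,2],[5,50,98]).round(3),np.percentile(q[:,0],[2,98]).round(3))
E
```

```text
(array([ 0.42222427, -0.10699143,  0.07923986]), np.float64(-88.85923381658606))
-0.15 11 [0.014 0.05  0.069] [0.39  0.441]
-0.14 70 [0.013 0.043 0.068] [0.386 0.454]
-0.13 5 [0.013 0.015 0.023] [0.386 0.457]
-0.12 6 [0.013 0.014 0.025] [0.473 0.488]
-0.11 4 [0.027 0.033 0.036] [0.391 0.417]
-0.1 89 [0.016 0.032 0.041] [0.383 0.441]
-0.09 193 [0.015 0.028 0.038] [0.384 0.443]
-0.08 38 [0.017 0.023 0.027] [0.387 0.42 ]
-0.07 10 [0.019 0.027 0.034] [0.395 0.42 ]
-0.06 88 [0.019 0.034 0.04 ] [0.395 0.436]
-0.05 116 [0.027 0.032 0.038] [0.395 0.453]
-0.04 17 [0.015 0.023 0.035] [0.378 0.474]
-0.03 4 [0.023 0.024 0.025] [0.401 0.431]
```

View pics/s5.png

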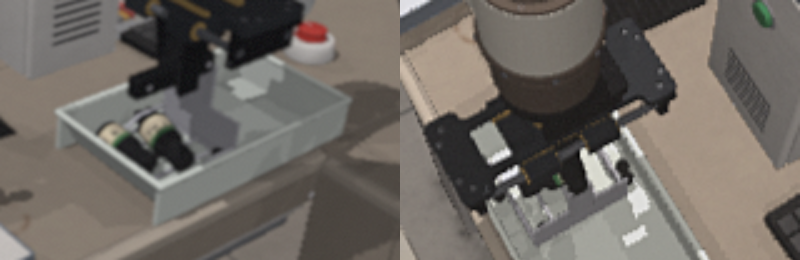

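Both bottles look to be on the bars (tops near 0.039), at y≈-0.095 and -0.055, with the tips at the slope foot. I'll climb along the slope, keeping the scoop level.

Request:
drive_tool --moves '[{"delta_pos": [-0.5,0,-2],"turn": 0,"claw": 0},{"delta_pos": [-3,0,-6],"turn": 0,"claw": 0},{"delta_pos": [-5,0,-9],"turn": 0,"claw": 0},{"delta_pos": [-5,0,-9],"turn": 0,"claw": 0},{"delta_pos": [-5,0,-9],"turn": 0,"claw": 0},{"delta_pos": [-6,0,-10],"turn": 0,"claw": 0},{"delta_pos": [-9,0,-3],"turn": 0,"claw": 0},{"delta_pos": [-5,0,0],"turn": 0,"claw": 0}]'

```text
time_s: 11.02
tcp_pos: [0.4203, -0.0678, 0.1263]
ee_rot: [[0.019, -1.0, 0.001], [-1.0, -0.019, 0.0], [-0.0, -0.001, -1.0]]
wrist_force: [-0.2, 0.4, -2.8]
gripper_width: 0.182
gripper_force: 30.0
```

```bash
cat > look.py <<'E'
from top import *
from plan import *
def look(name):
    print(st()[1:],monitor.sense()['time_s'])
    c=cap('side');c2=cap('scene')
    a=cv2.resize(c2['color'][150:300,280:500],(586,400),interpolation=cv2.INTER_CUBIC)
    b=cv2.resize(c['color'][180:340,240:360],(214,285))
    im=np.zeros((400,800,3),np.uint8); im[:,:586]=a; im[:285,586:]=b
    cv2.imwrite('pics/'+name,im[:,:,::-1])
    y0=st()[1][1]
    P=cloud(c2).reshape(-1,3)
    k=(P[:,0]>.36)&(P[:,0]<.49)&(P[:,2]>.03)&(P[:,2]<st()[1][2]-.01)
    for y in np.arange(y0-.04,y0+.075,.008):
        q=P[k&(abs(P[:,1]-y)<.004)]
        if len(q): print(round(y-y0,3),len(q),np.percentile(q[:,2],[5,50,98]).round(3),np.percentile(q[:,0],[2,98]).round(3))
E
python3 -c "
from look import *
look('s6.png')"
```

```text
(array([ 0.42025136, -0.06778696,  0.12626793]), np.float64(-88.92348678521864)) 11.025
-0.04 749 [0.055 0.079 0.113] [0.372 0.461]
-0.032 149 [0.052 0.071 0.104] [0.371 0.489]
-0.024 43 [0.037 0.055 0.071] [0.37  0.488]
-0.016 43 [0.038 0.06  0.071] [0.37  0.488]
-0.008 53 [0.049 0.071 0.088] [0.37  0.489]
0.0 145 [0.053 0.077 0.089] [0.37  0.468]
0.008 228 [0.054 0.077 0.087] [0.37  0.463]
0.016 253 [0.055 0.071 0.081] [0.371 0.442]
0.024 22 [0.052 0.054 0.063] [0.37  0.396]
0.032 16 [0.046 0.054 0.055] [0.369 0.396]
0.04 163 [0.031 0.044 0.083] [0.363 0.488]
0.048 209 [0.041 0.069 0.086] [0.369 0.485]
0.056 205 [0.054 0.08  0.086] [0.392 0.453]
0.064 202 [0.063 0.073 0.081] [0.396 0.451]
```

View pics/s6.png

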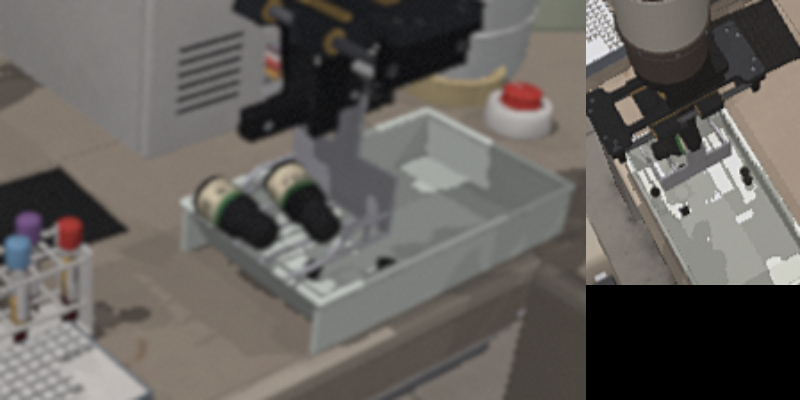

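The bottles are aboard and the stoppers are back in the tray, but the front bottle (235,215) sits right at the tips. I'll move forward and lower the bars onto the slope-end rim, so the scoop pitches front-up and the bottles roll back.

Request:
drive_tool --moves '[{"delta_pos": [-15,0,5],"turn": 0,"claw": 0},{"delta_pos": [-3,0,5],"turn": 0,"claw": 0},{"delta_pos": [5,0,4],"turn": 0,"claw": 0},{"delta_pos": [5,0,1],"turn": 0,"claw": 0}]'

```text
time_s: 11.62
tcp_pos: [0.4214, -0.0613, 0.1139]
ee_rot: [[0.021, -1.0, 0.003], [-1.0, -0.021, -0.003], [0.003, -0.003, -1.0]]
wrist_force: [-3.6, -4.0, 14.6]
gripper_width: 0.179
gripper_force: 30.0
```

```bash
python3 -c "
from look import *
look('s7.png')"
```

```text
(array([ 0.42141751, -0.06131508,  0.11387687]), np.float64(-88.7805216288821)) 11.625
-0.04 23 [0.04  0.094 0.102] [0.389 0.49 ]
-0.032 699 [0.048 0.07  0.098] [0.373 0.465]
-0.024 157 [0.038 0.049 0.069] [0.372 0.489]
-0.016 31 [0.033 0.043 0.057] [0.372 0.488]
-0.008 65 [0.041 0.053 0.075] [0.371 0.489]
-0.0 113 [0.043 0.069 0.076] [0.371 0.465]
0.008 186 [0.045 0.069 0.075] [0.371 0.464]
0.016 239 [0.047 0.063 0.071] [0.371 0.441]
0.024 26 [0.044 0.048 0.057] [0.371 0.443]
0.032 103 [0.031 0.045 0.078] [0.363 0.488]
0.04 191 [0.041 0.063 0.081] [0.364 0.486]
0.048 203 [0.048 0.074 0.081] [0.371 0.454]
0.056 271 [0.05  0.067 0.077] [0.372 0.463]
0.064 33 [0.049 0.051 0.054] [0.369 0.465]
```

View pics/s7.png

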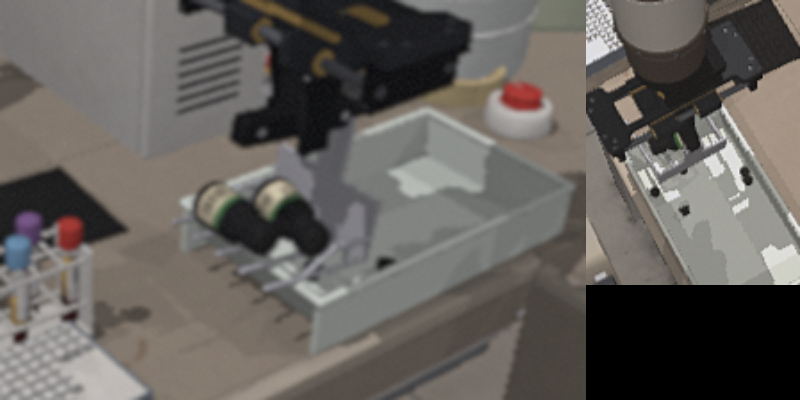

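Pitch is starting: the tips show ahead of the front bottle (240,215). I'll keep going.

Request:
drive_tool --moves '[{"delta_pos": [5,0,3],"turn": 0,"claw": 0},{"delta_pos": [6,0,3],"turn": 0,"claw": 0},{"delta_pos": [5,0,2],"turn": 0,"claw": 0},{"delta_pos": [0,0,0],"turn": 0,"claw": 0}]'

```text
time_s: 12.22
tcp_pos: [0.4214, -0.077, 0.1041]
ee_rot: [[0.019, -1.0, 0.002], [-1.0, -0.019, -0.002], [0.002, -0.002, -1.0]]
wrist_force: [-1.1, -4.3, 7.5]
gripper_width: 0.18
gripper_force: 30.0
```

```bash
python3 -c "
from look import *
look('s8.png')"
```

```text
(array([ 0.42137483, -0.07702555,  0.10414713]), np.float64(-88.88950932715113)) 12.225
-0.04 4 [0.043 0.044 0.045] [0.487 0.49 ]
-0.032 75 [0.035 0.086 0.094] [0.408 0.488]
-0.024 305 [0.043 0.065 0.082] [0.373 0.488]
-0.016 293 [0.04  0.054 0.065] [0.373 0.487]
-0.008 57 [0.031 0.045 0.062] [0.372 0.489]
0.0 124 [0.044 0.059 0.064] [0.372 0.44 ]
0.008 205 [0.034 0.055 0.063] [0.371 0.484]
0.016 63 [0.034 0.044 0.066] [0.371 0.489]
0.024 109 [0.035 0.057 0.073] [0.371 0.488]
0.032 180 [0.036 0.068 0.074] [0.371 0.489]
0.04 301 [0.042 0.062 0.073] [0.371 0.488]
0.048 216 [0.031 0.047 0.066] [0.365 0.487]
0.056 124 [0.04  0.044 0.051] [0.364 0.487]
0.064 38 [0.05  0.052 0.055] [0.37  0.464]
0.072 39 [0.053 0.056 0.058] [0.37  0.464]
```

The scoop is now pitched front-up by about 14° with both bottles rolled back. I'll lift clear, then check the stoppers and refine the bin.

Request:
drive_tool --moves '[{"delta_pos": [0,0,-6],"turn": 0,"claw": 0},{"delta_pos": [0,0,-15],"turn": 0,"claw": 0},{"delta_pos": [0,0,-25],"turn": 0,"claw": 0},{"delta_pos": [0,0,-25],"turn": 0,"claw": 0},{"delta_pos": [0,0,-20],"turn": 0,"claw": 0},{"delta_pos": [0,0,-8],"turn": 0,"claw": 0}]'

```text
time_s: 13.08
tcp_pos: [0.4206, -0.076, 0.2027]
ee_rot: [[0.019, -1.0, 0.001], [-1.0, -0.019, 0.001], [-0.001, -0.001, -1.0]]
wrist_force: [-0.1, -0.1, -3.5]
gripper_width: 0.181
gripper_force: 30.0
```

```bash
python3 - <<'E'
from look import *
look('s8.png')
for n in('side','scene'):
    c=cap(n); P=cloud(c).reshape(-1,3)
    k=(P[:,0]>.49)&(P[:,0]<.64)&(P[:,1]>.105)&(P[:,1]<.262)&(P[:,2]>.0445)&(P[:,2]<.0515); q=P[k][:,:2]
    # edges: fit each rim side with fitLine around nominal
    ang=np.radians(5);R=np.array([[np.cos(ang),np.sin(ang)],[-np.sin(ang),np.cos(ang)]]); ce=np.array([.5645,.1858]); l=(q-ce)@R.T
    for ax,s in((0,1),(0,-1),(1,1),(1,-1)):
        m=(abs(l[:,ax]*s-.06)<.010)&(abs(l[:,1-ax])<.05); w=l[m]
        if len(w)>8:
            a=np.polyfit(w[:,1-ax],w[:,ax],1); print(n,'xy'[ax],s,len(w),'pos',round(np.median(w[:,ax]),4),'slope',a[0].round(3))
E
```

```text
(array([ 0.42055647, -0.07599371,  0.20266222]), np.float64(-88.9368518296105)) 13.075
-0.04 18 [0.031 0.039 0.045] [0.486 0.489]
-0.032 101 [0.033 0.183 0.192] [0.408 0.49 ]
-0.024 368 [0.044 0.164 0.182] [0.373 0.488]
-0.016 282 [0.041 0.152 0.163] [0.372 0.488]
-0.008 110 [0.034 0.128 0.16 ] [0.371 0.489]
0.0 144 [0.037 0.157 0.162] [0.372 0.488]
0.008 250 [0.04  0.151 0.162] [0.371 0.488]
0.016 58 [0.032 0.134 0.154] [0.371 0.488]
0.024 122 [0.035 0.151 0.172] [0.37  0.489]
0.032 209 [0.037 0.164 0.172] [0.37  0.488]
0.04 344 [0.046 0.16  0.171] [0.371 0.487]
0.048 309 [0.031 0.045 0.163] [0.365 0.489]
0.056 128 [0.04  0.044 0.15 ] [0.366 0.486]
0.064 37 [0.149 0.151 0.153] [0.37  0.463]
0.072 49 [0.151 0.153 0.156] [0.37  0.465]
side x 1 91 pos 0.0627 slope -0.003
side y -1 39 pos -0.0612 slope 0.011
scene x 1 138 pos 0.0586 slope -0.015
scene x -1 43 pos -0.0659 slope 0.009
scene y 1 136 pos 0.0627 slope 0.012
scene y -1 101 pos -0.0608 slope 0.011
```

View pics/s8.png

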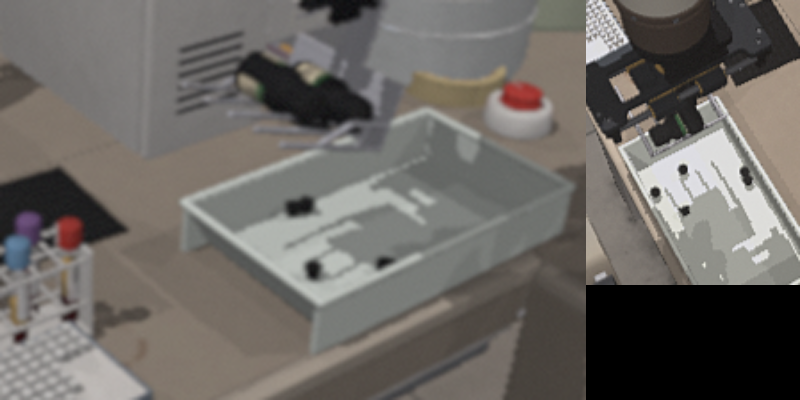

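All five stoppers are in the tray: the side inset shows (655,192), (683,170), (685,210) and a pair at (747,172). Both bottles sit at the back of the scoop. Next I'll carry them to the bin.

Request:
drive_tool --moves '[{"delta_pos": [-7,-4,0],"turn": -0.006,"claw": 0},{"delta_pos": [-13,-9,0],"turn": -0.006,"claw": 0},{"delta_pos": [-20,-13,0],"turn": -0.006,"claw": 0},{"delta_pos": [-23.5,-15.5,0],"turn": -0.006,"claw": 0},{"delta_pos": [-23.5,-15.5,0],"turn": -0.006,"claw": 0},{"delta_pos": [-23.5,-15.5,0],"turn": -0.006,"claw": 0},{"delta_pos": [-23,-16,0],"turn": -0.006,"claw": 0},{"delta_pos": [-23,-16,0],"turn": -0.006,"claw": 0},{"delta_pos": [-20,-14,0],"turn": -0.006,"claw": 0},{"delta_pos": [-13,-10,0],"turn": -0.006,"claw": 0},{"delta_pos": [-6,-5,0],"turn": -0.006,"claw": 0},{"delta_pos": [0,0,0],"turn": -0.006,"claw": 0}]'

```text
time_s: 14.78
tcp_pos: [0.5442, 0.1254, 0.2018]
ee_rot: [[0.091, -0.996, -0.001], [-0.996, -0.091, -0.0], [0.0, 0.001, -1.0]]
wrist_force: [-0.5, 0.2, -3.0]
gripper_width: 0.181
gripper_force: 30.0
```

```bash
python3 - <<'E'
from look import *
plan(.5663,.1627,.205,-84.6,4)
s,p,a=st()
c=cap('scene'); P=cloud(c).reshape(-1,3)
k=(abs(P[:,0]-p[0])<.07)&(P[:,2]>.1)&(P[:,2]<p[2]-.01)
for y in np.arange(p[1]-.06,p[1]+.09,.01):
    q=P[k&(abs(P[:,1]-y)<.005)]
    if len(q): print(round(y-p[1],3),len(q),np.percentile(q[:,2],[5,50,98]).round(3),np.percentile(q[:,0],[2,98]).round(3))
E
```

```text
t 14.775 p [0.5442 0.1254 0.2018] psi -84.81 w 0.181 F [-0.5  0.2 -3. ] J [ 29.6  16.5 -10.8  -0.  -62.7 -24.4]
[-8.8, -6.3, -0.8] -0.0009
[-8.8, -6.3, -0.8] -0.0009
[-8.8, -6.4, -0.8] -0.0009
[-8.8, -6.4, -0.8] -0.0009
-0.04 2 [0.189 0.19  0.19 ] [0.534 0.534]
-0.03 171 [0.16  0.179 0.191] [0.497 0.556]
-0.02 437 [0.137 0.155 0.17 ] [0.496 0.588]
-0.01 138 [0.124 0.144 0.159] [0.495 0.589]
-0.0 205 [0.129 0.155 0.161] [0.494 0.56 ]
0.01 199 [0.131 0.151 0.16 ] [0.493 0.559]
0.02 110 [0.135 0.156 0.169] [0.492 0.56 ]
0.03 215 [0.139 0.164 0.171] [0.492 0.569]
0.04 303 [0.141 0.159 0.17 ] [0.491 0.583]
0.05 130 [0.143 0.148 0.163] [0.49  0.584]
0.06 67 [0.146 0.148 0.152] [0.488 0.583]
0.07 77 [0.149 0.151 0.155] [0.488 0.583]
0.08 27 [0.15  0.153 0.155] [0.511 0.582]
```

Request:
drive_tool --moves '[{"delta_pos": [-6,-4,0],"turn": -0.003,"claw": 0},{"delta_pos": [-11,-8,0],"turn": 0,"claw": 0},{"delta_pos": [-11,-8,0],"turn": 0,"claw": 0},{"delta_pos": [-7,-5.5,0],"turn": 0,"claw": 0},{"delta_pos": [0,0,10],"turn": 0,"claw": 0},{"delta_pos": [0,0,15],"turn": 0,"claw": 0},{"delta_pos": [0,0,15],"turn": 0,"claw": 0},{"delta_pos": [0,0,5],"turn": 0,"claw": 0},{"delta_pos": [0,0,0],"turn": 0,"claw": 0}]'

```text
time_s: 15.95
tcp_pos: [0.5663, 0.1622, 0.1565]
ee_rot: [[0.093, -0.996, -0.001], [-0.996, -0.093, -0.001], [0.001, 0.001, -1.0]]
wrist_force: [-0.4, -0.5, -1.4]
gripper_width: 0.179
gripper_force: 30.0
```

```bash
python3 - <<'E'
from look import *
plan(.5663,.1627,.094,-84.6,4)
c=cap('side');c2=cap('scene')
a=cv2.resize(c2['color'][150:310,160:360],(500,400),interpolation=cv2.INTER_CUBIC)
b=cv2.resize(c['color'][90:250,225:345],(300,400),interpolation=cv2.INTER_CUBIC)
cv2.imwrite('pics/s9.png',np.hstack([a,b])[:,:,::-1])
E
```

```text
t 15.95 p [0.5663 0.1622 0.1565] psi -84.66 w 0.179 F [-0.4 -0.5 -1.4] J [ 31.7  21.7 -10.1   0.  -58.2 -26.4]
[-0.1, -0.0, 15.6] -0.0003
[-0.1, -0.0, 15.6] -0.0003
[-0.1, -0.0, 15.6] -0.0003
[-0.1, -0.0, 15.6] -0.0003
```

View pics/s9.png

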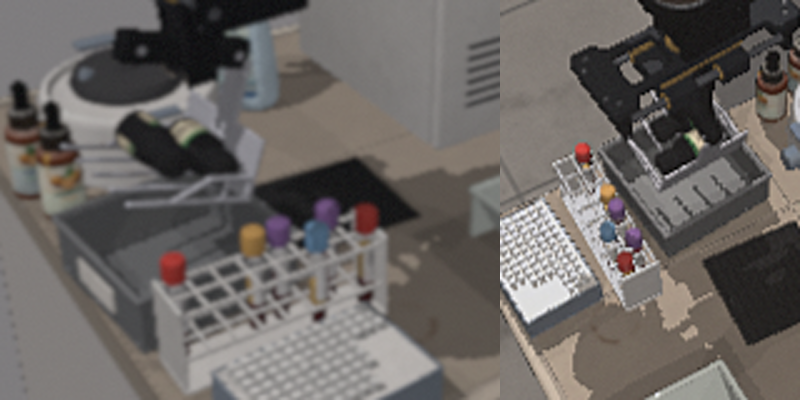

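The scoop is above the bin with both bottles aboard, clear of the rack. That was my 11th picture and the limit was 10, so I overran it by one. I won't view any more and will check with numbers from here.

Request:
drive_tool --moves '[{"delta_pos": [0,0,10],"turn": 0,"claw": 0},{"delta_pos": [0,0,18],"turn": 0,"claw": 0},{"delta_pos": [0,0,18],"turn": 0,"claw": 0},{"delta_pos": [0,0,11],"turn": 0,"claw": 0},{"delta_pos": [0,0,4],"turn": 0,"claw": 0},{"delta_pos": [-3,0,0],"turn": 0,"claw": 0}]'

```text
time_s: 16.8
tcp_pos: [0.5663, 0.1656, 0.0962]
ee_rot: [[0.093, -0.996, 0.0], [-0.996, -0.093, 0.0], [0.0, -0.0, -1.0]]
wrist_force: [1.0, 0.2, -3.1]
gripper_width: 0.179
gripper_force: 30.0
```

Request:
drive_tool --moves '[{"delta_pos": [0,0,5],"turn": 0,"claw": 0},{"delta_pos": [-4,0,0],"turn": 0,"claw": 0},{"delta_pos": [-6,0,0],"turn": 0,"claw": 0}]'

```text
time_s: 17.18
tcp_pos: [0.5669, 0.1685, 0.0957]
ee_rot: [[0.096, -0.995, 0.001], [-0.995, -0.096, -0.012], [0.012, 0.0, -1.0]]
wrist_force: [3.4, -30.5, 21.0]
gripper_width: 0.178
gripper_force: 30.0
```

Request:
drive_tool --moves '[{"delta_pos": [8,0,-3],"turn": 0,"claw": 0},{"delta_pos": [0,0,0],"turn": 0,"claw": 0}]'

```text
time_s: 17.42
tcp_pos: [0.5665, 0.1668, 0.0949]
ee_rot: [[0.093, -0.996, 0.001], [-0.996, -0.093, 0.0], [0.0, -0.001, -1.0]]
wrist_force: [1.5, -4.9, 1.1]
gripper_width: 0.178
gripper_force: 30.0
```

```bash
cat > prof.py <<'E'
from look import *
def prof(z0=.0,side=True):
    s,p,a=st(); print(s['time_s'],p.round(4),a.round(2),np.round(s['wrist_force'],1))
    t=np.radians(a); f=-np.array([np.cos(t),np.sin(t)]); l=np.array([-np.sin(t),np.cos(t)])
    for n in('scene','side'):
        c=cap(n); P=cloud(c).reshape(-1,3); d=P[:,:2]-p[:2]; u=d@f; v=d@l; print(n)
        for y in np.arange(-.08,.11,.01):
            k=(abs(u-y)<.005)&(abs(v)<.065)&(P[:,2]>z0)&(P[:,2]<p[2]-.005)
            if k.sum(): print(round(y,3),k.sum(),np.percentile(P[k][:,2],[2,20,50,80,98]).round(3),np.percentile(v[k],[2,98]).round(3),end=' ; ')
        print()
E
python3 -c "
from prof import *
prof()"
```

```text
17.425 [0.5665 0.1668 0.0949] -84.69 [ 1.5 -4.9  1.1]
scene
-0.08 54 [0.001 0.003 0.004 0.005 0.006] [-0.065  0.062] ; -0.07 16 [0.001 0.002 0.004 0.005 0.006] [-0.042 -0.022] ; -0.06 13 [0.    0.001 0.002 0.002 0.005] [-0.051 -0.036] ; -0.05 12 [0.    0.001 0.002 0.046 0.047] [-0.064  0.036] ; -0.04 161 [0.004 0.035 0.045 0.047 0.049] [-0.064  0.054] ; -0.03 142 [0.043 0.066 0.075 0.083 0.089] [-0.022  0.031] ; -0.02 395 [0.021 0.041 0.048 0.056 0.062] [-0.063  0.059] ; -0.01 121 [0.004 0.035 0.043 0.049 0.052] [-0.041  0.059] ; -0.0 262 [0.003 0.031 0.046 0.052 0.054] [-0.064  0.059] ; 0.01 269 [0.002 0.032 0.044 0.049 0.053] [-0.064  0.06 ] ; 0.02 190 [0.002 0.005 0.04  0.057 0.063] [-0.064  0.059] ; 0.03 360 [0.002 0.006 0.045 0.061 0.064] [-0.065  0.059] ; 0.04 464 [0.003 0.01  0.045 0.057 0.062] [-0.064  0.058] ; 0.05 232 [0.003 0.004 0.025 0.04  0.052] [-0.063  0.059] ; 0.06 125 [0.01  0.028 0.041 0.044 0.048] [-0.063  0.06 ] ; 0.07 160 [0.004 0.025 0.043 0.046 0.048] [-0.064  0.06 ] ; 0.08 816 [0.    0.008 0.027 0.046 0.049] [-0.064  0.057] ; 0.09 25 [0.    0.001 0.001 0.002 
[... 393 characters left out ...]
02 165 [0.004 0.016 0.045 0.056 0.061] [-0.063  0.062] ; -0.01 305 [0.001 0.005 0.018 0.045 0.053] [-0.061  0.061] ; -0.0 161 [0.001 0.019 0.046 0.052 0.056] [-0.063  0.062] ; 0.01 134 [0.002 0.01  0.043 0.049 0.054] [-0.064  0.063] ; 0.02 142 [0.002 0.016 0.044 0.052 0.061] [-0.062  0.062] ; 0.03 129 [0.001 0.007 0.036 0.057 0.061] [-0.063  0.062] ; 0.04 112 [0.001 0.004 0.016 0.046 0.059] [-0.062  0.061] ; 0.05 63 [0.001 0.004 0.009 0.041 0.049] [-0.062  0.061] ; 0.06 49 [0.    0.005 0.007 0.038 0.05 ] [-0.062  0.003] ; 0.07 53 [0.001 0.005 0.008 0.045 0.051] [-0.063  0.003] ; 0.08 61 [0.002 0.015 0.025 0.038 0.049] [-0.063  0.007] ; 0.09 2 [0.002 0.01  0.023 0.036 0.044] [-0.063 -0.053] ;
```

Request:
drive_tool --moves '[{"delta_pos": [5,0,0],"turn": 0,"claw": 0},{"delta_pos": [5,0,2],"turn": 0,"claw": 0},{"delta_pos": [0,0,6],"turn": 0,"claw": 0},{"delta_pos": [0,0,2],"turn": 0,"claw": 0},{"delta_pos": [0,0,0],"turn": 0,"claw": 0}]'

```text
time_s: 18.15
tcp_pos: [0.567, 0.1579, 0.0847]
ee_rot: [[0.094, -0.996, 0.0], [-0.996, -0.094, -0.0], [0.0, -0.0, -1.0]]
wrist_force: [-1.5, -0.4, 4.2]
gripper_width: 0.175
gripper_force: 30.0
```

Request:
drive_tool --moves '[{"delta_pos": [-6,0,-1],"turn": 0,"claw": 0},{"delta_pos": [-6,0,0],"turn": 0,"claw": 0},{"delta_pos": [-5,0,0],"turn": 0,"claw": 0}]'

```text
time_s: 18.52
tcp_pos: [0.5652, 0.1715, 0.0857]
ee_rot: [[0.094, -0.996, -0.002], [-0.996, -0.094, -0.006], [0.006, 0.003, -1.0]]
wrist_force: [2.1, -12.7, 5.7]
gripper_width: 0.18
gripper_force: 30.0
```

Request:
drive_tool --moves '[{"delta_pos": [-6,0,0],"turn": 0,"claw": 0},{"delta_pos": [-6,0,-1],"turn": 0,"claw": 0},{"delta_pos": [-6,0,-1],"turn": 0,"claw": 0}]'

```text
time_s: 18.9
tcp_pos: [0.5634, 0.1906, 0.0872]
ee_rot: [[0.093, -0.996, -0.002], [-0.996, -0.093, -0.004], [0.003, 0.002, -1.0]]
wrist_force: [1.9, -5.2, 0.8]
gripper_width: 0.181
gripper_force: 30.0
```

Request:
drive_tool --moves '[{"delta_pos": [-6,0,-2],"turn": 0,"claw": 0},{"delta_pos": [-6,0,-2],"turn": 0,"claw": 0},{"delta_pos": [-6,0,-2.5],"turn": 0,"claw": 0},{"delta_pos": [-6,0,-2.5],"turn": 0,"claw": 0},{"delta_pos": [-6,0,-2.5],"turn": 0,"claw": 0},{"delta_pos": [-6,0,-2.5],"turn": 0,"claw": 0}]'

```text
time_s: 19.65
tcp_pos: [0.5597, 0.2285, 0.1006]
ee_rot: [[0.093, -0.996, -0.001], [-0.996, -0.093, -0.001], [0.001, 0.001, -1.0]]
wrist_force: [0.3, -3.6, -3.6]
gripper_width: 0.184
gripper_force: 30.0
```

```bash
python3 -c "
from prof import *
prof()"
```

```text
19.65 [0.5597 0.2285 0.1006] -84.65 [ 0.3 -3.6 -3.6]
scene
-0.08 116 [0.002 0.004 0.015 0.032 0.043] [-0.063  0.06 ] ; -0.07 204 [0.003 0.034 0.053 0.063 0.069] [-0.049  0.06 ] ; -0.06 366 [0.003 0.046 0.072 0.088 0.094] [-0.063  0.059] ; -0.05 157 [0.002 0.018 0.045 0.057 0.065] [-0.064  0.058] ; -0.04 190 [0.001 0.007 0.043 0.063 0.069] [-0.064  0.059] ; -0.03 326 [0.003 0.034 0.054 0.069 0.071] [-0.064  0.059] ; -0.02 344 [0.003 0.038 0.058 0.065 0.07 ] [-0.064  0.061] ; -0.01 188 [0.003 0.031 0.051 0.056 0.06 ] [-0.027  0.061] ; -0.0 243 [0.026 0.041 0.054 0.059 0.06 ] [-0.062  0.059] ; 0.01 362 [0.005 0.035 0.047 0.053 0.058] [-0.064  0.059] ; 0.02 794 [0.001 0.007 0.026 0.046 0.048] [-0.063  0.058] ; 0.03 5 [0.    0.001 0.001 0.002 0.002] [-0.063 -0.05 ] ; 
side
-0.08 99 [0.001 0.004 0.007 0.039 0.051] [-0.063  0.062] ; -0.07 432 [0.002 0.005 0.056 0.067 0.078] [-0.06   0.062] ; -0.06 478 [0.001 0.006 0.075 0.088 0.095] [-0.06   0.062] ; -0.05 175 [0.001 0.004 0.006 0.042 0.093] [-0.062  0.062] ; -0.04 70 [0.001 0.004 0.043 0.065 0.073] [-0.063  0.061] ; -0.03 108 [0.002 0.018 0.063 0.069 0.073] [-0.062 -0.001] ; -0.02 84 [0.002 0.013 0.048 0.067 0.072] [-0.062  0.063] ; -0.01 89 [0.001 0.01  0.045 0.055 0.061] [-0.06   0.064] ; -0.0 132 [0.003 0.015 0.045 0.058 0.061] [-0.06   0.063] ; 0.01 123 [0.001 0.008 0.028 0.05  0.06 ] [-0.062  0.062] ; 0.02 211 [0.003 0.022 0.042 0.048 0.052] [-0.06   0.062] ; 0.03 2 [0.001 0.001 0.002 0.003 0.003] [-0.065 -0.062] ;
```

Both bottles have rolled to the front, against the far wall. I'll raise and retreat.

Request:
drive_tool --moves '[{"delta_pos": [2,0,-4],"turn": 0,"claw": 0},{"delta_pos": [5,0,-4],"turn": 0,"claw": 0},{"delta_pos": [8,0,-2],"turn": 0,"claw": 0},{"delta_pos": [9,0,0],"turn": 0,"claw": 0},{"delta_pos": [9,0,0],"turn": 0,"claw": 0},{"delta_pos": [9,0,0],"turn": 0,"claw": 0},{"delta_pos": [9,0,0],"turn": 0,"claw": 0},{"delta_pos": [9,0,0],"turn": 0,"claw": 0},{"delta_pos": [9,0,0],"turn": 0,"claw": 0},{"delta_pos": [8,0,0],"turn": 0,"claw": 0}]'

```text
time_s: 21.0
tcp_pos: [0.5686, 0.1533, 0.1137]
ee_rot: [[0.094, -0.996, 0.004], [-0.996, -0.094, 0.004], [-0.003, -0.004, -1.0]]
wrist_force: [-6.8, 8.3, 14.4]
gripper_width: 0.18
gripper_force: 30.0
```

```bash
python3 -c "
from prof import *
prof()"
```

```text
21.0 [0.5686 0.1533 0.1137] -84.6 [-6.8  8.3 14.4]
scene
-0.08 87 [0.    0.003 0.003 0.004 0.005] [-0.055  0.058] ; -0.07 65 [0.001 0.003 0.004 0.005 0.057] [-0.064  0.056] ; -0.06 390 [0.004 0.061 0.074 0.085 0.093] [-0.051  0.043] ; -0.05 234 [0.002 0.057 0.094 0.101 0.107] [-0.05   0.044] ; -0.04 107 [0.001 0.051 0.054 0.067 0.072] [-0.06   0.044] ; -0.03 394 [0.003 0.02  0.04  0.049 0.068] [-0.064  0.055] ; -0.02 250 [0.003 0.004 0.027 0.048 0.063] [-0.063  0.058] ; -0.01 218 [0.002 0.004 0.024 0.046 0.052] [-0.063  0.059] ; -0.0 222 [0.002 0.004 0.022 0.042 0.047] [-0.064  0.058] ; 0.01 169 [0.003 0.014 0.038 0.041 0.047] [-0.064  0.059] ; 0.02 206 [0.003 0.019 0.034 0.039 0.048] [-0.065  0.059] ; 0.03 248 [0.003 0.017 0.031 0.036 0.047] [-0.065  0.058] ; 0.04 304 [0.002 0.009 0.03  0.035 0.047] [-0.065  0.058] ; 0.05 243 [0.003 0.005 0.022 0.033 0.047] [-0.065  0.058] ; 0.06 116 [0.007 0.023 0.031 0.042 0.048] [-0.065  0.059] ; 0.07 204 [0.018 0.027 0.032 0.035 0.048] [-0.029  0.058] ; 0.08 212 [0.014 0.029 0.033 0.036 0.048] [-0.064  0.059] ; 0.09 538 [0.001 0.008 0.025 0.038 
[... 510 characters left out ...]
.01 61 [0.001 0.028 0.046 0.049 0.052] [-0.064  0.064] ; -0.0 106 [0.001 0.005 0.008 0.045 0.051] [-0.064  0.064] ; 0.01 140 [0.001 0.004 0.007 0.042 0.05 ] [-0.064  0.062] ; 0.02 208 [0.001 0.005 0.019 0.034 0.047] [-0.062  0.062] ; 0.03 194 [0.002 0.007 0.031 0.036 0.049] [-0.063  0.063] ; 0.04 117 [0.002 0.012 0.031 0.038 0.05 ] [-0.063  0.062] ; 0.05 67 [0.001 0.005 0.021 0.043 0.051] [-0.063  0.062] ; 0.06 109 [0.002 0.005 0.017 0.027 0.049] [-0.063  0.031] ; 0.07 106 [0.001 0.004 0.007 0.028 0.049] [-0.063  0.015] ; 0.08 47 [0.002 0.006 0.029 0.037 0.049] [-0.062  0.01 ] ; 0.09 82 [0.003 0.012 0.027 0.045 0.049] [-0.063  0.009] ; 0.1 11 [0.001 0.004 0.047 0.05  0.051] [-0.065  0.004] ;
```

Request:
drive_tool --moves '[{"delta_pos": [0,0,-6],"turn": 0,"claw": 0},{"delta_pos": [2,0,-20],"turn": 0,"claw": 0},{"delta_pos": [5,0,-30],"turn": 0,"claw": 0},{"delta_pos": [5,0,-25],"turn": 0,"claw": 0},{"delta_pos": [0,0,-10],"turn": 0,"claw": 0},{"delta_pos": [0,0,0],"turn": 0,"claw": 0}]'

```text
time_s: 21.85
tcp_pos: [0.5685, 0.1396, 0.2021]
ee_rot: [[0.093, -0.996, 0.0], [-0.996, -0.093, 0.0], [-0.0, -0.0, -1.0]]
wrist_force: [-0.3, -0.2, -1.7]
gripper_width: 0.179
gripper_force: 30.0
```

```bash
python3 - <<'E'
from prof import *
s,p,a=st(); print(s['time_s'],p,np.round(s['wrist_force'],1))
plan(.590,.055,.20,-93.6,5)
for n in('scene','side'):
    c=cap(n); P=cloud(c).reshape(-1,3); C=c['color'].reshape(-1,3)
    d=P[:,:2]-[.564,.1866]; t=np.radians(5.4); u=d@[-np.sin(t),np.cos(t)]; v=d@[np.cos(t),np.sin(t)]
    k=(abs(u)<.055)&(abs(v)<.055)&(P[:,2]>.018)&(P[:,2]<.08)
    print(n,'in bin',k.sum())
    for y in np.arange(-.055,.06,.01):
        m=k&(abs(u-y)<.005)
        if m.sum(): print(round(y,3),m.sum(),np.percentile(P[m][:,2],[50,98]).round(3),np.percentile(v[m],[2,98]).round(3),end=';')
    d=P[:,:2]-p[:2]; t=np.radians(a); f=-np.array([np.cos(t),np.sin(t)]); u=d@f; w=d@[-np.sin(t),np.cos(t)]
    print('\nscoop')
    for y in np.arange(-.08,.06,.01):
        m=(abs(u-y)<.005)&(abs(w)<.055)&(P[:,2]>.08)&(P[:,2]<p[2]-.005)
        if m.sum(): print(round(y,3),m.sum(),np.percentile(P[m][:,2],[5,50,95]).round(3),end=';')
    print()
    # mat
    k=(P[:,0]>.50)&(P[:,0]<.68)&(P[:,1]>-.03)&(P[:,1]<.12)&(P[:,2]<.012)&(C.max(1)<60)
    if k.sum()>50: print('mat',k.sum(),cv2.minAreaRect((P[k][:,:2]*1000).astype(np.float32)),P[k][:,:2].mean(0))
E
```

```text
21.85 [0.56851099 0.13961891 0.20206544] [-0.3 -0.2 -1.7]
t 21.85 p [0.5685 0.1396 0.2021] psi -84.67 w 0.179 F [-0.3 -0.2 -1.7] J [ 29.6  19.1  -7.1  -0.  -63.8 -24.3]
[17.2, -2.7, 0.4] 0.0312
[17.2, -3.2, 0.4] 0.0312
[17.0, -3.8, 0.4] 0.0312
[16.9, -4.3, 0.4] 0.0312
[16.8, -4.8, 0.4] 0.0312
scene in bin 548
-0.035 2 [0.029 0.04 ] [0.054 0.055];-0.025 2 [0.028 0.03 ] [0.054 0.055];-0.015 10 [0.029 0.031] [-0.018  0.015];-0.005 84 [0.033 0.036] [-0.035  0.055];0.005 110 [0.033 0.036] [-0.037  0.019];0.015 64 [0.027 0.032] [-0.006  0.019];0.025 9 [0.024 0.038] [-0.003  0.055];0.035 109 [0.031 0.035] [-0.028  0.03 ];0.045 157 [0.032 0.037] [-0.027  0.035];0.055 1 [0.033 0.033] [0.01 0.01];
scoop
-0.07 11 [0.146 0.147 0.153];-0.06 474 [0.147 0.164 0.181];-0.05 235 [0.143 0.185 0.194];-0.04 107 [0.139 0.144 0.159];-0.03 87 [0.136 0.14  0.156];-0.02 105 [0.134 0.138 0.152];-0.01 87 [0.13  0.134 0.14 ];-0.0 62 [0.128 0.131 0.133];0.01 68 [0.125 0.128 0.13 ];0.02 65 [0.123 0.125 0.128];
mat 941 ((585.2239990234375, 42.58845520019531), (103.68157196044922, 105.38159942626953), 85.80325317382812) [0.59241901 0.03532608]
side in bin 396
-0.015 14 [0.028 0.034] [-0.025  0.006];-0.005 85 [0.03  0.037] [-0.037  0.023];0.005 62 [0.033 0.038] [-0.037  0.023];0.015 12 [0.029 0.034] [-0.031  0.02 ];0.025 28 [0.026 0.032] [0.001 0.032];0.035 103 [0.031 0.038] [-0.023  0.036];0.045 77 [0.033 0.038] [-0.023  0.035];0.055 15 [0.031 0.04 ] [-0.044  0.034];
scoop
-0.07 51 [0.147 0.151 0.156];-0.06 491 [0.151 0.169 0.188];-0.05 104 [0.147 0.189 0.195];-0.04 17 [0.143 0.154 0.161];-0.03 16 [0.137 0.154 0.158];-0.02 24 [0.135 0.138 0.15 ];-0.01 29 [0.133 0.135 0.142];-0.0 22 [0.129 0.132 0.134];0.01 25 [0.127 0.129 0.131];0.02 19 [0.122 0.126 0.13 ];0.03 1 [0.122 0.122 0.122];
mat 1566 ((581.99462890625, 54.052703857421875), (125.67350769042969, 118.61266326904297), 87.37869262695312) [0.58714555 0.04198721]
```

Both bottles are in the bin: tops at 0.035–0.038 in two rows, at u≈0 and u≈0.04. The scoop is empty and about 16° nose-down. I'll go back to the mat.

Request:
drive_tool --moves '[{"delta_pos": [15,-3,0],"turn": 0.027,"claw": 0},{"delta_pos": [20,-5,0],"turn": 0.027,"claw": 0},{"delta_pos": [20,-5,0],"turn": 0.027,"claw": 0},{"delta_pos": [15,-5,10],"turn": 0.027,"claw": 0},{"delta_pos": [6,-2,25],"turn": 0.027,"claw": 0},{"delta_pos": [0,0,25],"turn": 0.027,"claw": 0},{"delta_pos": [0,0,20],"turn": 0,"claw": 0},{"delta_pos": [0,0,10],"turn": 0,"claw": 0},{"delta_pos": [0,0,0],"turn": 0,"claw": 0}]'

```text
time_s: 23.08
tcp_pos: [0.5918, 0.064, 0.1112]
ee_rot: [[-0.069, -0.998, -0.002], [-0.998, 0.069, -0.001], [0.001, 0.002, -1.0]]
wrist_force: [0.1, 0.0, -1.4]
gripper_width: 0.179
gripper_force: 30.0
```

```bash
python3 - <<'E'
from prof import *
plan(.5882,.0615,.094,-93.9,3)
for n in('scene','side'):
    c=cap(n); P=cloud(c); C=c['color']
    m=((P[...,0]>.50)&(P[...,0]<.67)&(P[...,1]>-.03)&(P[...,1]<.12)&(P[...,2]<.009)&(P[...,2]>-.005)&(C.max(2)<62)&(c['range_z']>0)).astype(np.uint8)
    m=cv2.morphologyEx(m,cv2.MORPH_OPEN,np.ones((3,3)))
    nn,l,s,ce=cv2.connectedComponentsWithStats(m)
    for i in range(1,nn):
        if s[i,4]>60: 
            q=P[l==i]; print(n,s[i,4],cv2.minAreaRect((q[:,:2]*1000).astype(np.float32)),np.percentile(q[:,0],[1,99]).round(3),np.percentile(q[:,1],[1,99]).round(3),np.median(q[:,2]).round(4))
E
```

```text
t 23.075 p [0.5918 0.064  0.1112] psi -93.98 w 0.179 F [ 0.1  0.  -1.4] J [ 21.7  24.9 -12.3   0.  -52.9 -25.7]
[0.9, 1.2, 5.7] -0.0004
[0.9, 1.2, 5.7] -0.0004
[0.9, 1.2, 5.7] -0.0004
scene 295 ((603.7119140625, 56.36981964111328), (69.98020935058594, 65.97742462158203), 4.757019519805908) [0.569 0.636] [0.026 0.09 ] 0.0038
scene 305 ((562.974853515625, 18.249961853027344), (51.691749572753906, 66.3044662475586), 88.12873077392578) [0.532 0.593] [-0.007  0.042] 0.004
side 73 ((592.2413330078125, 78.69507598876953), (34.20170593261719, 17.814607620239258), 76.19114685058594) [0.583 0.6  ] [0.062 0.096] 0.0044
side 62 ((569.6007080078125, 78.45014953613281), (16.977764129638672, 34.64149856567383), 6.645432949066162) [0.561 0.577] [0.063 0.094] 0.0044
side 609 ((587.8545532226562, 43.39720153808594), (103.66934967041016, 104.61004638671875), 87.03494262695312) [0.536 0.637] [-0.008  0.093] 0.0046
```

Request:
drive_tool --moves '[{"delta_pos": [1,1.5,7],"turn": 0,"claw": 0},{"delta_pos": [1,1.5,7],"turn": 0,"claw": 0},{"delta_pos": [1,1,4],"turn": 0,"claw": 0},{"delta_pos": [0,0,3],"turn": 0,"claw": 0},{"delta_pos": [0,0,2],"turn": 0,"claw": 0}]'

```text
time_s: 23.8
tcp_pos: [0.588, 0.0619, 0.0889]
ee_rot: [[-0.069, -0.998, 0.0], [-0.998, 0.069, -0.0], [0.0, -0.0, -1.0]]
wrist_force: [-0.3, -0.3, -2.0]
gripper_width: 0.178
gripper_force: 30.0
```

Not quite touching yet. I'll go on down and back.

Request:
drive_tool --moves '[{"delta_pos": [0,0,3],"turn": 0,"claw": 0},{"delta_pos": [5,0,2],"turn": 0,"claw": 0},{"delta_pos": [6,0,2.5],"turn": 0,"claw": 0},{"delta_pos": [0,0,0],"turn": 0,"claw": 0}]'

```text
time_s: 24.3
tcp_pos: [0.5876, 0.0504, 0.0822]
ee_rot: [[-0.069, -0.998, 0.001], [-0.998, 0.069, 0.0], [-0.0, -0.001, -1.0]]
wrist_force: [-1.0, 0.8, 2.9]
gripper_width: 0.18
gripper_force: 30.0
```

Request:
drive_tool --moves '[{"delta_pos": [6,0,1.5],"turn": 0,"claw": 0},{"delta_pos": [6,0,1.5],"turn": 0,"claw": 0},{"delta_pos": [4,0,1],"turn": 0,"claw": 0},{"delta_pos": [0,0,0],"turn": 0,"claw": 0}]'

```text
time_s: 24.8
tcp_pos: [0.5861, 0.0345, 0.0774]
ee_rot: [[-0.069, -0.998, -0.0], [-0.998, 0.069, -0.0], [0.0, 0.0, -1.0]]
wrist_force: [1.0, -0.3, 2.1]
gripper_width: 0.181
gripper_force: 30.0
```

```bash
python3 - <<'E'
from prof import *
s,p,a=st(); print(p,a)
t=np.radians(a); f=-np.array([np.cos(t),np.sin(t)]); l=np.array([-np.sin(t),np.cos(t)])
for n in('scene','side'):
    c=cap(n); P=cloud(c).reshape(-1,3);C=c['color'].reshape(-1,3); d=P[:,:2]-p[:2]; u=d@f; w=d@l
    k=(abs(w)<.053)&(P[:,2]>.006)&(P[:,2]<.04)&(u>-.055)&(u<.09)&(C.max(1)>95)
    print(n,k.sum())
    for y in np.arange(-.06,.09,.01):
        m=k&(abs(u-y)<.005)
        if m.sum()>3: print(round(y,3),m.sum(),np.percentile(P[m][:,2],[10,50]).round(4),np.percentile(w[m],[2,98]).round(3),end=';')
    k=(abs(w)<.012)&(P[:,2]>.085)&(P[:,2]<.125)&(u<.075)&(u>.015)
    if k.sum()>10: 
        g=np.polyfit(u[k],P[k,2],1); print('\nhandle front slope deg',np.degrees(np.arctan(g[0])),k.sum(),u[k].max())
E
```

```text
[0.58612927 0.03447296 0.07741288] -93.96730570675871
scene 360
-0.05 40 [0.0114 0.0169] [-0.049  0.046];-0.04 49 [0.0108 0.0132] [-0.051  0.046];-0.03 45 [0.0104 0.0167] [-0.051  0.045];-0.02 38 [0.0095 0.0119] [-0.051  0.044];-0.01 43 [0.0091 0.0112] [-0.05   0.046];0.0 34 [0.0079 0.0098] [-0.026  0.045];0.01 33 [0.0075 0.0083] [-0.027  0.045];0.02 26 [0.0064 0.0083] [-0.049  0.045];0.03 25 [0.0064 0.0078] [-0.048  0.044];0.04 20 [0.0064 0.0073] [-0.026  0.046];
handle front slope deg -4.113707322289959 256 0.05355894382891182
side 376
-0.05 205 [0.014  0.0254] [-0.046  0.047];-0.04 7 [0.0115 0.0277] [-0.047 -0.019];-0.03 12 [0.0153 0.0268] [-0.047  0.048];-0.02 28 [0.011  0.0191] [-0.046  0.05 ];-0.01 26 [0.0083 0.0122] [-0.046  0.05 ];0.0 21 [0.0083 0.0112] [-0.046  0.048];0.01 24 [0.0077 0.0104] [-0.046  0.048];0.02 20 [0.0076 0.0093] [-0.046  0.048];0.03 20 [0.0065 0.0091] [-0.046  0.046];0.04 12 [0.0063 0.0082] [-0.045  0.049];
```

Request:
drive_tool --moves '[{"delta_pos": [0,0,-5],"turn": 0,"claw": 0},{"delta_pos": [-9,0,0],"turn": 0,"claw": 0},{"delta_pos": [0,0,5],"turn": 0,"claw": 0},{"delta_pos": [2,0,1.5],"turn": 0,"claw": 0},{"delta_pos": [2,0,1.5],"turn": 0,"claw": 0},{"delta_pos": [0,0,0],"turn": 0,"claw": 0}]'

```text
time_s: 25.65
tcp_pos: [0.5867, 0.0396, 0.0751]
ee_rot: [[-0.069, -0.998, 0.001], [-0.998, 0.069, -0.0], [0.0, -0.001, -1.0]]
wrist_force: [-1.1, -0.9, 5.0]
gripper_width: 0.181
gripper_force: 30.0
```

```bash
cat > lev.py <<'E'
from prof import *
s,p,a=st(); print(s['time_s'],p,a)
a=-93.97; q0=np.array([.5865,.043]); t=np.radians(a); f=-np.array([np.cos(t),np.sin(t)]); l=np.array([-np.sin(t),np.cos(t)])
for n in('scene','side'):
    c=cap(n); P=cloud(c).reshape(-1,3);C=c['color'].reshape(-1,3); d=P[:,:2]-q0; u=d@f; w=d@l
    k=(abs(w)<.06)&(P[:,2]>.0065)&(P[:,2]<.04)&(abs(u)<.075)&(C.max(1)>95)
    print(n,k.sum(),'u',np.percentile(u[k],[1,99]).round(3),'w',np.percentile(w[k],[1,99]).round(3))
    for y in np.arange(-.06,.07,.02):
        m=k&(abs(u-y)<.01)
        if m.sum()>3: print(round(y,3),m.sum(),np.percentile(P[m][:,2],[10,50]).round(4),end=';')
    k=(abs(w)<.03)&(P[:,2]>.09)&(P[:,2]<.122)&(abs(u)<.08)&(C.max(1)<90)
    print('\nhandle',k.sum(),cv2.minAreaRect((np.stack([u[k],w[k]],1)*1000).astype(np.float32)),np.degrees(np.polyfit(u[k],P[k,2],1)[0]))
E
python3 lev.py
```

```text
25.65 [0.58665052 0.03957555 0.07513583] -93.9422627606612
scene 335 u [-0.048  0.044] w [-0.05   0.046]
-0.04 137 [0.0076 0.0137];-0.02 70 [0.0077 0.0205];0.0 56 [0.0071 0.0085];0.02 37 [0.007  0.0077];0.04 35 [0.0067 0.0073];
handle 480 ((0.47768402099609375, -5.720417022705078), (95.48809814453125, 40.88261413574219), 20.316024780273438) 1.7468528246039523
side 360 u [-0.066  0.037] w [-0.047  0.049]
-0.06 5 [0.0067 0.0069];-0.04 222 [0.0111 0.0241];-0.02 39 [0.0086 0.0231];0.0 49 [0.007  0.0094];0.02 30 [0.007  0.0086];0.04 13 [0.0071 0.0083];
handle 166 ((-23.09522247314453, 4.35822868347168), (34.28265380859375, 54.021331787109375), 78.65434265136719) 2.2406520479459995
```

Nearly level and centred, so I'll release and lift away.

Request:
drive_tool --moves '[{"delta_pos": [0,0,0],"turn": 0,"claw": 0.6},{"delta_pos": [0,0,0],"turn": 0,"claw": 0.6},{"delta_pos": [0,0,0],"turn": 0,"claw": 0.6},{"delta_pos": [0,0,0],"turn": 0,"claw": 0.6},{"delta_pos": [0,0,0],"turn": 0,"claw": 0.6},{"delta_pos": [0,0,0],"turn": 0,"claw": 0.6},{"delta_pos": [0,0,-15],"turn": 0,"claw": 0.6},{"delta_pos": [0,0,-30],"turn": 0,"claw": 0.6},{"delta_pos": [0,0,-40],"turn": 0,"claw": 0.6},{"delta_pos": [0,0,-40],"turn": 0,"claw": 0.6},{"delta_pos": [0,0,-10],"turn": 0,"claw": 0.6},{"delta_pos": [0,0,0],"turn": 0,"claw": 0.6}]'

```text
time_s: 27.25
tcp_pos: [0.5865, 0.04, 0.2106]
ee_rot: [[-0.069, -0.998, 0.002], [-0.998, 0.069, 0.001], [-0.001, -0.002, -1.0]]
wrist_force: [-0.3, -0.1, -0.3]
gripper_width: 0.599
gripper_force: 0.0
```

```bash
python3 lev.py; python3 - <<'E'
from prof import *
c=cap('side'); P=cloud(c); C=c['color']
m=((P[...,0]>.36)&(P[...,0]<.487)&(P[...,1]>-.27)&(P[...,1]<-.03)&(P[...,2]<.04)&(C.max(2)<75)).astype(np.uint8)
n,l,s,ce=cv2.connectedComponentsWithStats(m)
for i in range(1,n):
    if s[i,4]>5: print('tray blob',s[i,4],P[l==i].mean(0).round(3))
c=cap('scene'); P=cloud(c)
d=P[...,:2]-[.564,.1866]; k=(abs(d[...,0])<.06)&(abs(d[...,1])<.06)&(P[...,2]>.025)&(P[...,2]<.07)&(c['color'].max(2)<60); print('bin',k.sum(),P[k].mean(0),np.percentile(P[k][:,2],[50,98]))
E
```

```text
27.25 [0.58651812 0.04004147 0.21056131] -93.9442916944081
scene 508 u [-0.048  0.043] w [-0.05   0.046]
-0.04 319 [0.009  0.0231];-0.02 64 [0.007  0.0211];0.0 54 [0.0069 0.0081];0.02 39 [0.0071 0.0076];0.04 32 [0.0066 0.0073];
handle 527 ((-0.5179061889648438, -2.660818099975586), (18.682519912719727, 99.34998321533203), 89.7870101928711) -0.5908670931756979
side 377 u [-0.061  0.052] w [-0.047  0.05 ]
-0.06 5 [0.0065 0.0066];-0.04 209 [0.0098 0.0231];-0.02 45 [0.0076 0.0201];0.0 43 [0.007  0.0104];0.02 40 [0.0072 0.0083];0.04 30 [0.007  0.0093];0.06 5 [0.0066 0.0067];
handle 323 ((-0.8619728088378906, 1.5481390953063965), (98.94188690185547, 17.92403793334961), 0.4086691439151764) 1.0802932567723182
tray blob 20 [ 0.413 -0.08   0.014]
tray blob 45 [ 0.479 -0.127  0.015]
tray blob 18 [ 0.368 -0.09   0.014]
tray blob 19 [ 0.389 -0.129  0.013]
bin 278 [0.5554777  0.21128663 0.03130977] [0.03108193 0.03556252]
```

```bash
python3 -c "
from h import *
print(ticket.finish_job())"
```

```text
the job is handed in; nothing more can be done
None
```

The job is handed in at about 27 s with no verdict shown: both bottles are in the bin, all five stoppers are in the tray (two show as one touching pair), and the scoop stands level in the middle of its mat, released. I viewed 11 pictures against the limit of 10, and while tipping, the scoop's tips caught on the bin's far rim, peaking at about 37 N on the wrist before I backed off.

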